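# Park the long paint jar at the top of its sloped gutter

## Robot

A 6-joint arm with a two-finger parallel gripper is mounted at the origin on the work surface. World frame = base frame: x ahead of the robot, y to its left, z up, the work surface at z = 0. Lengths are in m, angles in degrees, forces in N, time in s.
With the tool pointing down it reaches from about 0.35 to 0.875 m from the base axis. Payload 4.2 kg.
Tool frame: the origin (TCP) lies between the finger pads; the fingertips stand 25 mm ahead of it and the grasp point (between the pads) lies 6 mm ahead of it (r.tips_ahead is the distance from the TCP to the fingertips, in m); z points along the fingers, y is the direction in which the jaws open and shut (so a half turn about z gives the same grasp; the last joint's range is limited). The gripper opens to 87 mm and grips with 3 to 60 N. Pads are 19 mm wide; open, the fingers measure 117 mm over their backs; the gripper's body (75 mm by 190 mm) begins 51 mm behind the grasp point.
Start: joints at [-61.73, 22.042, 0.453, 0, -68.411, -14.817], TCP at [0.145, -0.608, 0.248] pointing down, gripper open.
Joint ranges: [-179.83, 179.83], [-69.29, 118.12], [-61.27, 80.66], [-181.25, 117.63], [-171.15, -9.14], [-177.46, 177.46]. Speed limits (degrees/s): [159.86, 159.86, 180, 180, 180, 180].

## Interface

Orientations are given as a 3x3 rotation matrix whose columns are the frame's x, y, z axes.
In Python, from station import r, vision, finish_job gives the robot as it stands.
- The arm moves only by the shell command python3 -m jog 'ROWS'. ROWS is a JSON object of lists of equal length, an entry for each row: "rot": the turn, a rotation vector about the world's x, y, z in degrees, a list of three; "delta_pos": the shift along the world's x, y, z in mm, a list of three; "grip": the opening in per cent of the stroke, from 0 (shut) to 100 (fully open). A call has 1 to 10 rows; each row shifts and turns the commanded pose from where the row before left it; what a row does not reach is not made up. A row lasts 1/12 s, in which the tool goes at most 41.7 mm and 7.16 degrees, less where a joint would pass 70% of its speed; a pose out of reach is approached as far as the arm can. A call with a gripper value outside its range is refused whole. The fingers move at their own pace and stop on an object; the grip force is fixed at half the most. Time passes only in rows, so rows that do not move let the fingers close. It gives the time, the measured TCP pose, the force and the opening at its end, in the units of the state.
- r.sense(): the state, without advancing time (a new reading comes with each control period).
- vision.capture(name): name is "scene" or "top" or "wrist"; returns a dict with "frame" (400x640x3 uint8, red, green, blue), "K" (3x3 intrinsics, pixels), "xyz" and "orientation" of the camera in the world. Camera axes: x right, y up, looking along -z (the intrinsics and any distortion apply to the point x, -y, -z); pixel columns grow to the right and rows downward; lengths in m; the calibration is good to about 2 mm. A picture is of the moment at which its call begins. There is no depth.
- finish_job(): hands the job in, once; it reports no verdict.
The state is a dict: "time_s": time; "joints": joint angles; "joint_velocities": joint speeds; "effort": joint torques, N m; "tcp_pos": TCP position; "ee_rot": TCP orientation; "wrist_force": force on the tool from outside, world axes, zero at the start; "moment": the same for the moment, N m; "gripper_width": opening from 0.0 (shut) to 1.0 (fully open).
Only numpy, scipy, OpenCV 4.12 (cv2) and the standard library are available. Lean on these libraries where they do the work, as an engineer would, in place of code of your own. Each camera call takes 0.05 s, during which the arm holds its last target. There are 200 camera calls.

## Task

Two paint jars lie on their sides at the bottom of the two sloped gutters of the plywood rack. With the fingertips, roll the longer jar up its gutter, over the crest and into the dip against the end board, so that it stays there and does not roll back. Push it slowly and keep it under control: never let it run away, do not pick it up, and leave the shorter jar and everything else where they are.

Things in the scene. Friction and masses are not known exactly. Their poses are not given: they have to be found in the camera images.
- long_jar: Plastic paint jar, 56 mm long in all, about 90 g: a cylindrical body 40 mm in diameter and 42 mm long and a white lid 35 mm in diameter and 14 mm long. It lies on its side across one gutter, at first against the low lip at the bottom. Origin at its middle (half its length, on its axis); y is its axis, towards the lid. Smooth (friction about 0.35); it rolls freely and turns about y as it rolls.
- short_jar: The other jar, of the same kind and diameter (40 mm) but 30 mm long in all, lying across the other gutter at the bottom. Origin at its middle, on its axis; y is its axis. To be left alone.
- rack: Fixed plywood rack with two equal gutters side by side, base 240 x 150 mm. Level frame, origin on the table, z up; x points along the gutters from low end to high end; their centre lines are at y = +34 and -34 mm (which jar is in which varies). Gutters are 62 mm wide inside; walls beside and between them are 6 mm thick and stand 12 mm above the floor.
- ramp: Sloping floor of the rack's gutters, rising at 10 degrees. Origin on the floor surface at the low end, midway between the gutters (rack x -100, height 24 mm); x up the slope, z normal to the floor. At x = 0 a lip across the full width, 6 mm thick, 9 mm high: a jar resting on it has its centre at x = 17, z = 20 mm. A jar let go on the slope rolls back down.
- crest (a point): Top edge of the slope, midway between the gutters: rack x = 48 mm, height 50 mm (150 mm up the slope). Beyond it the gutter floor falls at 14 degrees to the end board. A jar whose centre is past the crest rolls into the dip by itself.
- dip (a point): Height and distance along the gutters of a parked jar's centre, midway between the gutters (the jar's own is 34 mm to one side): rack x = 74 mm, height 64 mm. The upright end board's face is 20 mm further on; the board is 8 mm thick, right across the rack, its top 78 mm above the table.
- dropper_a: Standing white dropper bottle, 25 mm in diameter, 78 mm high, on the table beside the rack; origin at the centre of its foot. Bystander.
- dropper_b: Standing black dropper bottle, 25 mm in diameter, 78 mm high, on the table on the rack's other side; origin at the centre of its foot. Bystander.
- figure: Grey miniature figure on a cork, 85 mm high, 28 mm wide at the foot, standing beyond the rack's high end; origin at the centre of its foot. Bystander.
- cup: Empty white plastic cup, 70 mm in diameter, 95 mm high; origin at the centre of its foot. Bystander.
- putty: Closed jar standing upright, 60 mm in diameter, 55 mm high; origin at the centre of its foot. Bystander.
- bits_tray: Small open tray, 90 x 130 x 28 mm; origin at the centre of its underside. Bystander.
- brush: Paint brush, 170 mm long, lying on the table. Bystander.
Not all that is in view belongs to the job. Leave any purple look-alike of the long_jar alone.

How it is judged (in metres and radians):
On the way:
1. the fingers are pushing the long jar, half-way or more up the slope (contact force between the fingers and long_jar above 0.01 N and x of long_jar in the frame of ramp between 0.075 and 0.15 m), for 0.1 s.
At the end, for the whole second after the job is handed in: The long jar lies at rest in the dip against the end board, across its gutter (centre within 5 mm of the parked place along the gutter and in height, axis within 0.2 rad), and the short jar is within 15 mm of where it started (x of long_jar in the frame of rack between 0.0689061 and 0.0789061 m and z of long_jar in the frame of rack between 0.0591309 and 0.0691309 m and angle between the y axis of long_jar and the y axis of rack, either way round below 0.2 rad and linear speed of long_jar below 0.01 m/s and distance of short_jar from where it was at the start of the episode below 0.015 m); the robot touches nothing.
It fails at once if the long jar is lifted or stood up (its centre more than 12 mm higher above the slope than when it lies on it) (z of long_jar in the frame of ramp above 0.032 m).
It fails at once if the long jar runs away (faster than 0.3 m/s) (linear speed of long_jar above 0.3 m/s).
It fails at once if the short jar is moved by more than 15 mm (distance of short_jar from where it was at the start of the episode above 0.015 m).
It fails at once if something else on the table is moved by more than 30 mm (distance of any of dropper_a, dropper_b, figure, cup, putty, bits_tray, brush from where it was at the start of the episode above 0.03 m).
It also fails if it takes over 38 s, if anything falls off the work surface, if the arm or the gripper's body presses on something with over 40 N, if the wrist force passes 120 N, or if a joint passes its speed limit or range.

## Working session

There is one attempt and no reset: what is moved stays moved. The work goes in short steps, Python scripts to look and compute and a shell command to move; the robot and the scene stay as the last step left them, time stands still between calls to the robot, and variables do not carry over. Pictures are saved under pics/ and viewed, about 8 in all and at most 12, crops included, and the job is handed in when it is done.

```bash
mkdir -p pics; ls; python3 - <<'E'
from station import r,vision
import cv2,numpy as np
for n in("scene","top"):
    c=vision.capture(n);cv2.imwrite(f"pics/{n}0.png",c["frame"][:,:,::-1]);print(n,c["K"],c["xyz"],c["orientation"],[k for k in c])
s=r.sense();print(s["time_s"],s["tcp_pos"],s["ee_rot"],s["gripper_width"])
E
```

```text
pics
scene [[460.49753965   0.         320.77312404]
 [  0.         460.49753965 205.94636793]
 [  0.           0.           1.        ]] [1.42639432 0.2601049  0.88996264] [[-0.24596129 -0.62685983  0.73929006]
 [ 0.96927565 -0.15687764  0.18945744]
 [-0.00278517  0.76317505  0.6461858 ]] ['frame', 'K', 'xyz', 'orientation']
top [[431.16238803   0.         319.10875687]
 [  0.         431.16238803 207.13850112]
 [  0.           0.           1.        ]] [0.3370205  0.02295854 1.16098279] [[-0.01304231  0.98977691 -0.14202666]
 [-0.99990054 -0.01214734  0.00716665]
 [ 0.00536814  0.142106    0.98983689]] ['frame', 'K', 'xyz', 'orientation']
0.1 [ 0.14529373 -0.60737507  0.24654727] [[-9.72596699e-01 -2.32497988e-01 -5.88562476e-04]
 [-2.32498699e-01  9.72594813e-01  1.91939638e-03]
 [ 1.26177015e-04  2.00363859e-03 -9.99997985e-01]] 0.9991973666040368
```

View pics/top0.png

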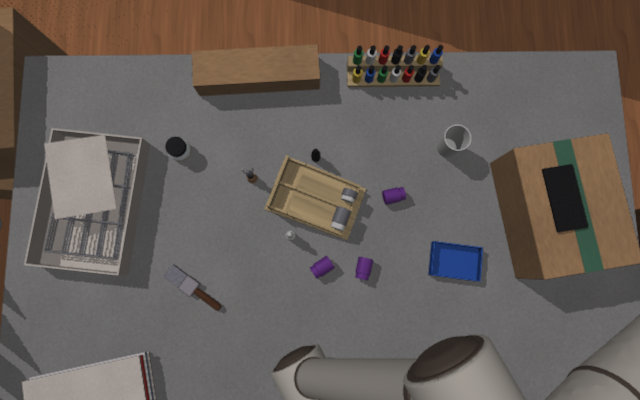

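View pics/scene0.png

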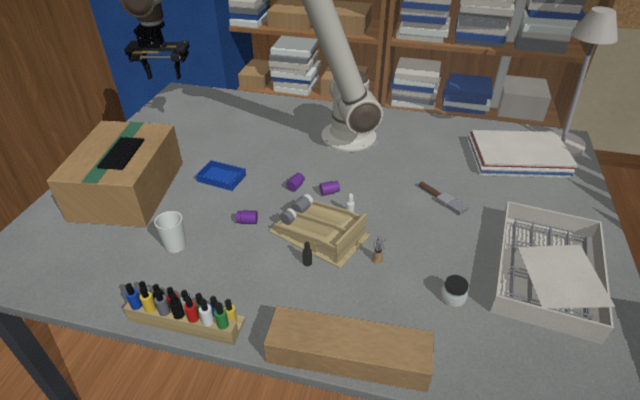

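The top view shows the two candidate jars in the rack, at about (341,216) in the near gutter and (349,195) in the far one. Purple look-alikes lie at (395,196), (322,267) and (364,268). The figure is at (251,177), which puts the high end on the left. The near jar looks longer, so I'll check it in a close crop.

```bash
python3 - <<'E'
import cv2
a=cv2.imread("pics/top0.png")[145:250,235:375];cv2.imwrite("pics/c1.png",cv2.resize(a,None,fx=5.6,fy=5.6,interpolation=cv2.INTER_CUBIC))
E
```

```text
(no output)
```

View pics/c1.png

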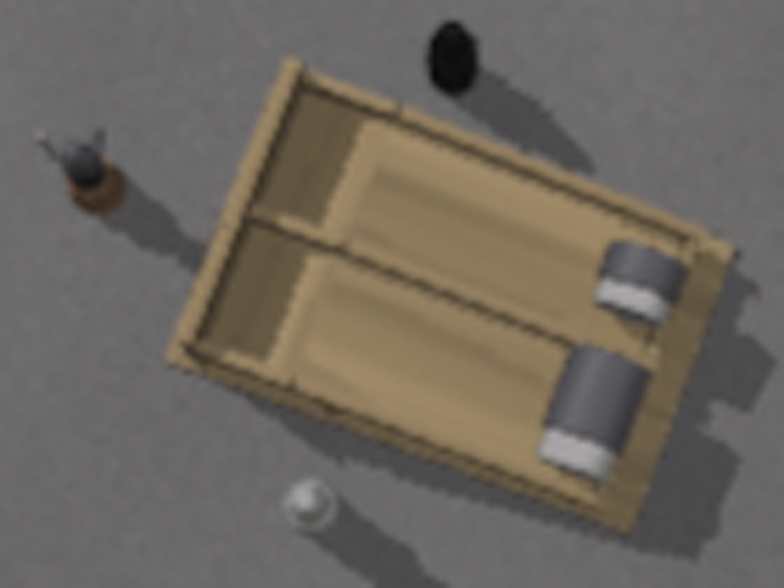

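```bash
cat >h.py <<'E'
import numpy as np,cv2
from station import r,vision
def cast(c,u,v,z):
    K=c["K"];R=np.array(c["orientation"]);o=np.array(c["xyz"])
    d=R@np.array([(u-K[0][2])/K[0][0],-(v-K[1][2])/K[1][1],-1.]);return o+d*(z-o[2])/d[2]
E
python3 - <<'E'
from h import *
np.set_printoptions(precision=4,suppress=True)
c=vision.capture("top")
g=lambda x,y,z:cast(c,(x+.5)/5.6+234.5,(y+.5)/5.6+144.5,z)
P={k:g(*v) for k,v in dict(bA=(290,58,.078),bB=(168,358,.078),bA2=(306,72,.078),bB2=(188,350,.078),crA=(352,112,.05),crB=(284,352,.05),
 crm1=(338,240,.05),jbackT=(578,345,.05),dropB=(310,500,.05),dropF=(452,52,.078),fig=(85,165,.07),
 jc_body=(605,385,.067),jc_lid=(572,455,.064),short=(640,275,.06)).items()}
for k in P:print(k,P[k])
d=P["bA"]-P["bB"];print(np.hypot(*d[:2]),np.degrees(np.arctan2(d[1],d[0])))
E
```

```text
bA [0.6295 0.0978 0.078 ]
bB [0.4906 0.1533 0.078 ]
bA2 [0.6228 0.0905 0.078 ]
bB2 [0.4941 0.1443 0.078 ]
crA [0.6106 0.0706 0.05  ]
crB [0.4967 0.1029 0.05  ]
crm1 [0.5493 0.0775 0.05  ]
jbackT [ 0.4983 -0.0338  0.05  ]
dropB [0.4277 0.091  0.05  ]
dropF [0.6315 0.0231 0.078 ]
fig [0.5821 0.193  0.07  ]
jc_body [ 0.4772 -0.0449  0.067 ]
jc_lid [ 0.4456 -0.0294  0.064 ]
short [ 0.5292 -0.0626  0.06  ]
0.14964514505893192 -21.773352208262494
```

```bash
python3 -m jog '{"delta_pos":[[17,31,0],[17,31,0],[17,31,0],[17,31,0],[17,31,0],[18,32,0],[18,32,0],[18,32,0],[18,32,0],[18,32,0]],"rot":[[0,0,-5],[0,0,-5],[0,0,-5],[0,0,-5],[0,0,-5],[0,0,-5],[0,0,-5],[0,0,0],[0,0,0],[0,0,0]],"grip":[60,60,60,60,60,60,60,60,60,60]}'
python3 -m jog '{"delta_pos":[[18,32,0],[18,32,0],[18,32,0],[18,32,0],[18,32,0],[18,32,0],[18,32,0],[16,30,0],[0,0,0],[0,0,0]],"rot":[[0,0,0],[0,0,0],[0,0,0],[0,0,0],[0,0,0],[0,0,0],[0,0,0],[0,0,0],[0,0,0],[0,0,0]],"grip":[60,60,60,60,60,60,60,60,60,60]}'
python3 - <<'E'
from h import *
np.set_printoptions(precision=4,suppress=True)
s=r.sense();print(s["ee_rot"],s["joints"])
c=vision.capture("wrist");np.savez("w1.npz",**c);cv2.imwrite("pics/w1.png",c["frame"][:,:,::-1])
O=np.array([.5222,.0308,0]);R=np.array([[.371,-.929,0],[.929,.371,0],[0,0,1]])
def proj(p):
    q=np.array(c["orientation"]).T@(O+R@np.array(p)-c["xyz"]);K=c["K"];return K[0][0]*q[0]/-q[2]+K[0][2],-K[1][1]*q[1]/-q[2]+K[1][2]
for n,p in dict(jar=(-.0867,.034,.0466),jartop=(-.0867,.034,.0666),crest3=(.048,.003,.05),crest65=(.048,.065,.05),board3=(.094,.003,.078),board65=(.094,.065,.078)).items():print(n,np.round(proj(p)))
E
```

```text
time_s: 0.98
tcp_pos: [0.3207, -0.2911, 0.2475]
ee_rot: [[-0.93, 0.368, 0.0], [0.368, 0.93, 0.0], [-0.0, 0.0, -1.0]]
wrist_force: [1.0, 0.4, 0.2]
gripper_width: 0.602
time_s: 1.82
tcp_pos: [0.4628, -0.0374, 0.2471]
ee_rot: [[-0.931, 0.364, -0.001], [0.364, 0.931, -0.0], [0.001, -0.001, -1.0]]
wrist_force: [-0.1, -0.6, -0.3]
gripper_width: 0.6
[[-0.9312  0.3645 -0.0011]
 [ 0.3645  0.9312 -0.0001]
 [ 0.001  -0.0005 -1.    ]] [  15.5063    6.2531  -21.0658   -0.0128  -62.7455 -126.8771]
jar [314. 178.]
jartop [313. 183.]
crest3 [433. 207.]
crest65 [439. 152.]
board3 [486. 215.]
board65 [497. 156.]
```

View pics/w1.png

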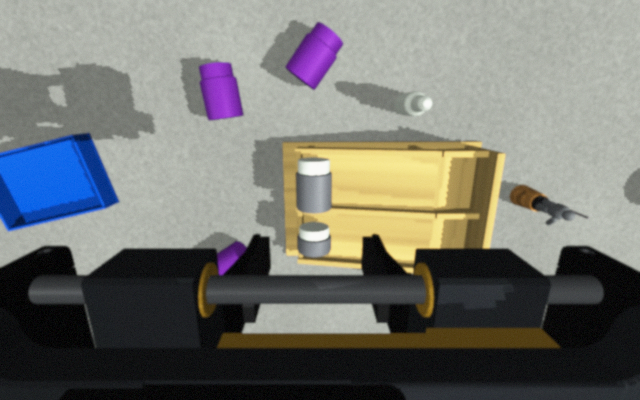

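The wrist view shows the long jar (grey body, white lid) at (314,185), between the jaws at u of about 250 and 380. The short jar is at (314,240) and the purple jar at (218,90). The rack pose agrees with this to about 2 mm. I'll lower the tool so the fingers straddle the long jar along the gutter: the rear finger pushes and the front one guards against a run-away.

```bash
python3 -m jog '{"delta_pos":[[-0.5,-1,-30],[0,0,-30],[0,0,-30],[0,0,-25],[0,0,-20],[0,0,-15],[0,0,-15],[0,0,-14],[0,0,0],[0,0,0]],"rot":[[0,0,0],[0,0,0],[0,0,0],[0,0,0],[0,0,0],[0,0,0],[0,0,0],[0,0,0],[0,0,0],[0,0,0]],"grip":[60,60,60,60,60,60,60,60,60,60]}'
python3 - <<'E'
from h import *
c=vision.capture("scene");a=c["frame"][160:290,230:400,::-1];cv2.imwrite("pics/s1.png",cv2.resize(a,None,fx=4.4,fy=4.4,interpolation=cv2.INTER_CUBIC))
E
```

```text
time_s: 2.7
tcp_pos: [0.4612, -0.0409, 0.0684]
ee_rot: [[-0.93, 0.369, -0.002], [0.369, 0.93, -0.001], [0.001, -0.001, -1.0]]
wrist_force: [0.5, 0.7, 0.5]
gripper_width: 0.602
```

View pics/s1.png

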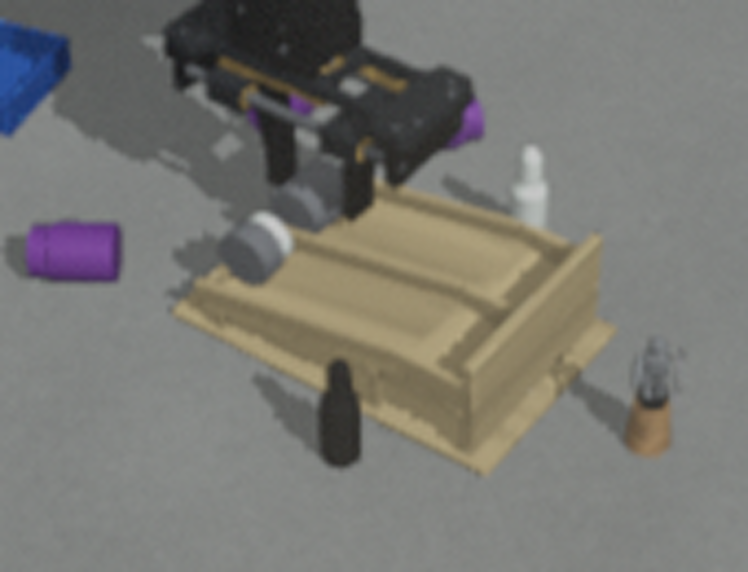

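The scene view shows the fingers straddling the long jar at about (315,195). The short jar is untouched at (258,245), and both bottles and the figure are clear. I'll push slowly up the slope.

```bash
python3 -m jog '{"delta_pos":[[0.7,1.9,0.3],[0.7,1.9,0.3],[0.7,1.9,0.3],[0.7,1.9,0.3],[0.7,1.9,0.3],[1.1,2.8,0.5],[1.1,2.8,0.5],[1.1,2.8,0.5],[1.1,2.8,0.5],[1.1,2.8,0.5]],"rot":[[0,0,0],[0,0,0],[0,0,0],[0,0,0],[0,0,0],[0,0,0],[0,0,0],[0,0,0],[0,0,0],[0,0,0]],"grip":[56,54,54,54,54,54,54,54,54,54]}'
python3 -m jog '{"delta_pos":[[1.1,2.8,0.5],[1.1,2.8,0.5],[1.1,2.8,0.5],[1.1,2.8,0.5],[1.1,2.8,0.5],[1.1,2.8,0.5],[1.1,2.8,0.5],[1.1,2.8,0.5],[1.1,2.8,0.5],[1.1,2.8,0.5]],"rot":[[0,0,0],[0,0,0],[0,0,0],[0,0,0],[0,0,0],[0,0,0],[0,0,0],[0,0,0],[0,0,0],[0,0,0]],"grip":[54,54,54,54,54,54,54,54,54,54]}'
python3 - <<'E'
from h import *
c=vision.capture("scene");a=c["frame"][160:290,230:400,::-1];cv2.imwrite("pics/s2.png",cv2.resize(a,None,fx=4.4,fy=4.4,interpolation=cv2.INTER_CUBIC))
E
```

```text
time_s: 3.58
tcp_pos: [0.471, -0.016, 0.0726]
ee_rot: [[-0.93, 0.367, -0.0], [0.367, 0.93, -0.0], [0.0, -0.0, -1.0]]
wrist_force: [-0.7, 0.8, 0.7]
gripper_width: 0.546
time_s: 4.42
tcp_pos: [0.482, 0.012, 0.0776]
ee_rot: [[-0.93, 0.367, -0.0], [0.367, 0.93, 0.0], [0.0, 0.0, -1.0]]
wrist_force: [0.2, -0.9, 0.9]
gripper_width: 0.538
```

View pics/s2.png

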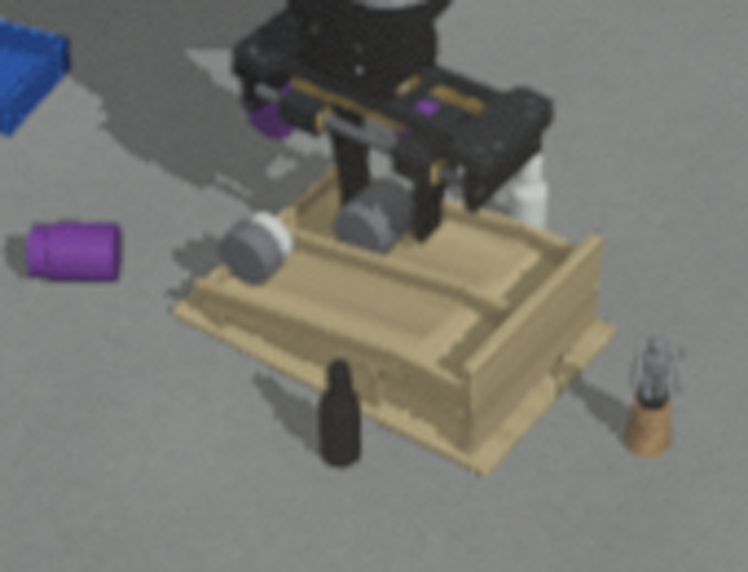

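The jar is rolling with the fingers and lies straight across its gutter, at about (372,218) in the crop. I'll continue.

```bash
python3 -m jog '{"delta_pos":[[1.1,2.8,0.6],[1.1,2.8,0.6],[1.1,2.8,0.6],[1.1,2.8,0.6],[1.1,2.8,0.6],[1.1,2.8,0.6],[1.1,2.8,0.6],[1.1,2.8,0.6],[1.1,2.8,0.6],[1.1,2.8,0.6]],"rot":[[0,0,0],[0,0,0],[0,0,0],[0,0,0],[0,0,0],[0,0,0],[0,0,0],[0,0,0],[0,0,0],[0,0,0]],"grip":[54,54,54,54,54,54,54,54,54,54]}'
python3 -m jog '{"delta_pos":[[1.1,2.8,0.6],[1.1,2.8,0.6],[1.1,2.8,0.6],[1.1,2.8,0.6],[1.1,2.8,0.6],[1.1,2.8,0.6],[1.1,2.8,0.6],[1.1,2.8,0.6],[1.1,2.8,0.6],[1.1,2.8,0.6]],"rot":[[0,0,0],[0,0,0],[0,0,0],[0,0,0],[0,0,0],[0,0,0],[0,0,0],[0,0,0],[0,0,0],[0,0,0]],"grip":[54,54,54,54,54,54,54,54,53,53]}'
python3 - <<'E'
from h import *
s=r.sense();d=s["tcp_pos"][:2]-np.array([.5222,.0308]);print(d@[.371,.929],d@[-.929,.371])
c=vision.capture("scene");a=c["frame"][160:290,230:400,::-1];cv2.imwrite("pics/s3.png",cv2.resize(a,None,fx=4.4,fy=4.4,interpolation=cv2.INTER_CUBIC))
E
```

```text
time_s: 5.3
tcp_pos: [0.493, 0.0399, 0.0836]
ee_rot: [[-0.93, 0.367, -0.0], [0.367, 0.93, -0.0], [0.0, -0.0, -1.0]]
wrist_force: [0.6, -1.1, 0.7]
gripper_width: 0.541
time_s: 6.13
tcp_pos: [0.504, 0.068, 0.0896]
ee_rot: [[-0.93, 0.367, 0.0], [0.367, 0.93, 0.0], [-0.0, 0.0, -1.0]]
wrist_force: [0.6, -0.5, 0.0]
gripper_width: 0.531
0.027779118284376774 0.030669518698312383
```

View pics/s3.png

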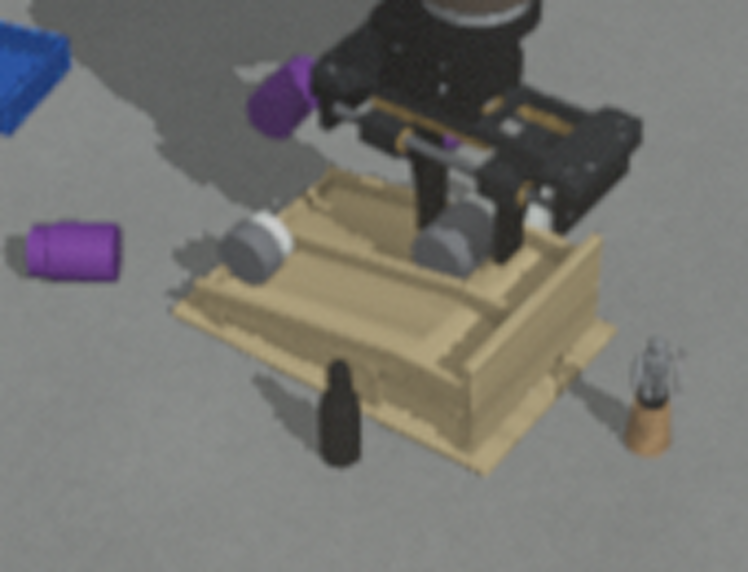

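The jar is at (455,240) in the crop, close to the crest, with the front finger still short of the board. I'll narrow the gap slightly and creep over in small steps.

```bash
python3 -m jog '{"delta_pos":[[0.8,2.1,0.4],[0.8,2.1,0.4],[0.8,2.1,0.4],[0.8,2.1,0.4],[0.8,2.1,0.4],[0.8,2.1,0.4],[0.8,2.1,0.4],[0.8,2.1,0.4],[0.7,1.9,0],[0.7,1.9,0]],"rot":[[0,0,0],[0,0,0],[0,0,0],[0,0,0],[0,0,0],[0,0,0],[0,0,0],[0,0,0],[0,0,0],[0,0,0]],"grip":[52,52,51,51,51,51,51,51,51,51]}'
python3 -m jog '{"delta_pos":[[0.4,0.9,0],[0.4,0.9,0],[0.4,0.9,0],[0,0,0],[0,0,0]],"rot":[[0,0,0],[0,0,0],[0,0,0],[0,0,0],[0,0,0]],"grip":[51,51,51,51,51]}'
python3 - <<'E'
from h import *
s=r.sense();d=s["tcp_pos"][:2]-np.array([.5222,.0308]);print(d@[.371,.929],d@[-.929,.371])
c=vision.capture("scene");a=c["frame"][190:270,300:400,::-1];cv2.imwrite("pics/s4.png",cv2.resize(a,None,fx=7.4,fy=7.4,interpolation=cv2.INTER_CUBIC))
E
```

```text
time_s: 7.02
tcp_pos: [0.5119, 0.0886, 0.0928]
ee_rot: [[-0.93, 0.367, 0.0], [0.367, 0.93, 0.0], [-0.0, 0.0, -1.0]]
wrist_force: [-0.6, 0.0, 0.2]
gripper_width: 0.512
time_s: 7.43
tcp_pos: [0.5131, 0.0911, 0.0928]
ee_rot: [[-0.93, 0.367, 0.0], [0.367, 0.93, 0.0], [-0.0, 0.0, -1.0]]
wrist_force: [-0.1, 0.7, 0.1]
gripper_width: 0.512
0.052675313098973976 0.030852507644979626
```

View pics/s4.png

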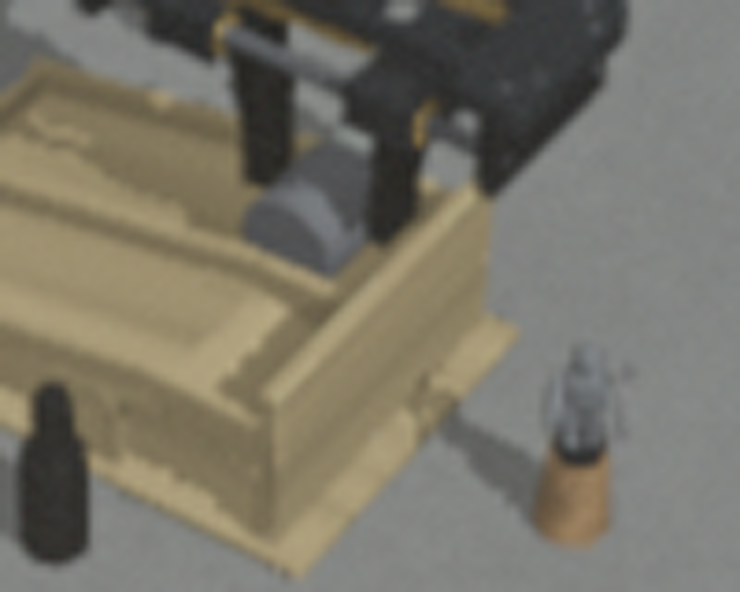

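The jar is at (310,215) in the crop, at the crest, and the front finger is just short of the board. I'll creep 2 mm further, then raise slowly so the jar eases out under the front fingertip.

```bash
python3 -m jog '{"delta_pos":[[0.2,0.5,0],[0.2,0.5,0],[0.2,0.5,0],[0.2,0.5,0],[0,0,0],[0,0,0]],"rot":[[0,0,0],[0,0,0],[0,0,0],[0,0,0],[0,0,0],[0,0,0]],"grip":[51,51,51,51,51,51]}'
python3 -m jog '{"delta_pos":[[0,0,1],[0,0,1],[0,0,1],[0,0,1],[0,0,1],[0,0,1],[0,0,1],[0,0,1],[0,0,1],[0,0,1]],"rot":[[0,0,0],[0,0,0],[0,0,0],[0,0,0],[0,0,0],[0,0,0],[0,0,0],[0,0,0],[0,0,0],[0,0,0]],"grip":[51,51,51,51,51,51,51,51,51,51]}'
python3 -m jog '{"delta_pos":[[0,0,1],[0,0,1],[0,0,1],[0,0,1],[0,0,1],[0,0,0],[0,0,0]],"rot":[[0,0,0],[0,0,0],[0,0,0],[0,0,0],[0,0,0],[0,0,0],[0,0,0]],"grip":[51,51,51,51,51,51,51]}'
python3 - <<'E'
from h import *
s=r.sense();d=s["tcp_pos"][:2]-np.array([.5222,.0308]);print(d@[.371,.929],d@[-.929,.371])
c=vision.capture("scene");a=c["frame"][190:270,300:400,::-1];cv2.imwrite("pics/s5.png",cv2.resize(a,None,fx=7.4,fy=7.4,interpolation=cv2.INTER_CUBIC))
E
```

```text
time_s: 7.98
tcp_pos: [0.5137, 0.093, 0.0927]
ee_rot: [[-0.93, 0.367, 0.0], [0.367, 0.93, 0.0], [0.0, 0.0, -1.0]]
wrist_force: [-0.2, 0.8, 0.2]
gripper_width: 0.512
time_s: 8.82
tcp_pos: [0.5137, 0.093, 0.1029]
ee_rot: [[-0.93, 0.367, 0.0], [0.367, 0.93, 0.0], [-0.0, 0.0, -1.0]]
wrist_force: [-0.4, -0.0, -0.3]
gripper_width: 0.512
time_s: 9.4
tcp_pos: [0.5139, 0.0931, 0.1079]
ee_rot: [[-0.93, 0.367, 0.0], [0.367, 0.93, 0.0], [-0.0, 0.0, -1.0]]
wrist_force: [0.5, 0.6, 1.0]
gripper_width: 0.506
0.05476800698592791 0.030854402230614517
```

View pics/s5.png

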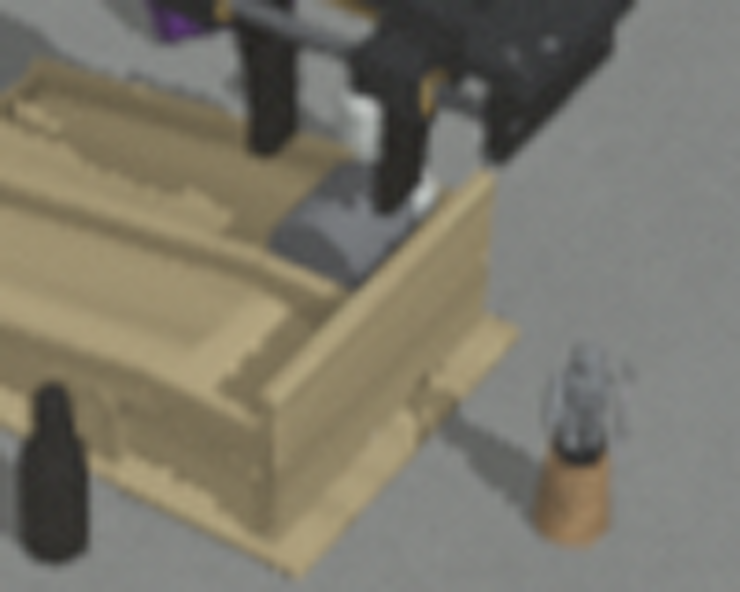

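The jar has rolled forward into the dip, now at about (350,225) in the crop, with the front fingertip just over it. I'll finish the lift and check.

```bash
python3 -m jog '{"delta_pos":[[0,0,1],[0,0,1],[0,0,1],[0,0,1],[0,0,2],[0,0,5],[0,0,20],[0,0,30],[0,0,30],[0,0,30]],"rot":[[0,0,0],[0,0,0],[0,0,0],[0,0,0],[0,0,0],[0,0,0],[0,0,0],[0,0,0],[0,0,0],[0,0,0]],"grip":[51,51,51,51,51,51,51,51,51,51]}'
python3 -m jog '{"delta_pos":[[-10,-35,0],[-10,-35,0],[-10,-35,0],[-10,-35,0],[-10,-35,0],[-10,-35,0],[0,0,0],[0,0,0],[0,0,0],[0,0,0]],"rot":[[0,0,0],[0,0,0],[0,0,0],[0,0,0],[0,0,0],[0,0,0],[0,0,0],[0,0,0],[0,0,0],[0,0,0]],"grip":[51,51,51,51,51,51,51,51,51,51]}'
python3 - <<'E'
from h import *
c=vision.capture("wrist");w=c["frame"][:,:,::-1]
O=np.array([.5222,.0308,0]);R=np.array([[.371,-.929,0],[.929,.371,0],[0,0,1]])
def proj(p):
    q=np.array(c["orientation"]).T@(O+R@np.array(p)-c["xyz"]);K=c["K"];return K[0][0]*q[0]/-q[2]+K[0][2],-K[1][1]*q[1]/-q[2]+K[1][2]
for n,p in dict(parktop=(.074,.034,.084),park=(.074,.034,.064),front=(.094,.034,.064),back=(.054,.034,.064)).items():print(n,np.round(proj(p)))
s=vision.capture("scene")["frame"][160:290,230:400,::-1]
t=vision.capture("top")["frame"][145:250,235:375,::-1]
cv2.imwrite("pics/e1.png",np.hstack([cv2.resize(w[:250],(440,172)),cv2.resize(t,(233,172))]))
cv2.imwrite("pics/e2.png",np.vstack([cv2.resize(s,(380,290),interpolation=2).copy(),cv2.resize(t,(380,285),interpolation=2)]))
a=np.hstack([cv2.imread("pics/e2.png"),cv2.copyMakeBorder(cv2.resize(w[:,220:640],(420,400)),0,175,0,0,0)]);cv2.imwrite("pics/e.png",a)
E
```

```text
time_s: 10.28
tcp_pos: [0.5135, 0.0928, 0.2304]
ee_rot: [[-0.93, 0.367, -0.0], [0.367, 0.93, -0.0], [0.0, -0.0, -1.0]]
wrist_force: [-0.2, -0.2, -1.0]
gripper_width: 0.507
time_s: 11.12
tcp_pos: [0.4541, -0.1164, 0.229]
ee_rot: [[-0.93, 0.366, 0.0], [0.366, 0.93, 0.0], [-0.0, 0.0, -1.0]]
wrist_force: [1.1, -0.4, 0.9]
gripper_width: 0.508
parktop [571. 170.]
park [555. 166.]
front [575. 166.]
back [534. 166.]
```

View pics/e.png

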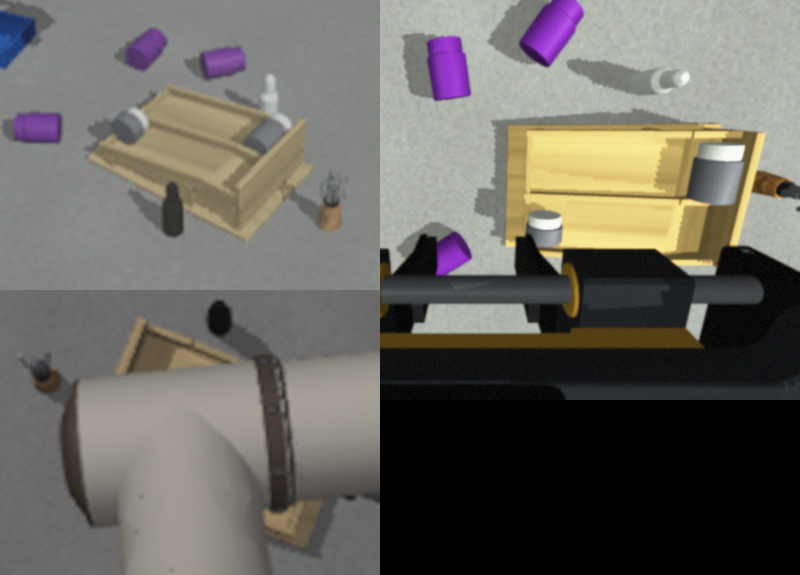

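The jar lies in the dip against the end board. In the wrist view its centre is at u of about 556, where 555 to 571 was predicted for a parked jar, and it lies straight across the gutter. The short jar is still on its lip and the bystanders look undisturbed, so I'm handing in.

```bash
python3 -c "
from station import finish_job;print(finish_job())"
```

```text
the job is handed in; nothing more can be done
None
```

The long jar is parked in the dip against the end board, and I have handed the job in. No verdict was reported.

**What I did:** I straddled the jar with the half-open fingertips. The rear finger rolled it up the gutter at about 35 mm/s and over the crest. The front finger held it back until I raised the tool slowly and let it ease into the dip. The fingers then moved well clear.

**Last checks:**
- **Position:** the wrist image puts the jar's centre at pixel column 556, inside the predicted 555–571, which is only a rough match to the 5 mm tolerance. It lies straight across the gutter by eye.
- **Other objects:** the scene and wrist views show the short jar on its lip, the two droppers and figure in place, and the purple jars alone. The cup, putty, tray and brush were mostly out of the final crops, but the arm did not go near them.
- **Not measured:** I did not measure the jar's speed as it rolled into the dip, and I did not take a second picture to confirm it was at rest. The final top view was blocked by the arm, so it confirmed nothing about the jar.

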